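# Stow the paint tin and hold the chest's label holder home

### The arm

A 6-joint arm with a two-finger parallel gripper is mounted at the origin on the work surface. World frame = base frame: x ahead of the robot, y to its left, z up, the work surface at z = 0. Lengths are in mm, angles in rad, forces in N, time in s.
With the tool pointing down it reaches from about 325 to 875 mm from the base axis. Payload 4.4 kg.
Tool frame: the origin (TCP) lies at the centre of the arm's flange, where the gripper is bolted on; the fingertips stand 173 mm ahead of it and the grasp point (between the pads) lies 155 mm ahead of it; x points along the fingers, z is the direction in which the jaws open and shut, and the axes are right-handed (so a half turn about x gives the same grasp; the last joint's range is limited). The gripper opens to 85 mm and grips with 20 to 120 N. Pads are 22 mm wide; open, the fingers measure 114 mm over their backs; the gripper's body (76 mm by 85 mm) begins 54 mm behind the grasp point. The pads swing forward as they close: fully open they stand 13 mm farther back than shut.
Start: joints at [-1.458, 0.207, 1.542, -0, 1.393, -0.15], TCP at [149.919, -555.115, 404.682] pointing down, gripper open.
Joint ranges: [-2.73, 2.73], [-0.86, 2.22], [0.23, 2.46], [-1.11, 4.25], [0.08, 2.63], [-2.82, 2.82]. Speed limits (rad/s): [2.79, 2.79, 3.14, 3.14, 3.14, 3.14].

### API

Orientations are given as a rotation vector (axis times angle).
In Python, from plant import robot gives the robot as it stands.
- The arm moves only by the shell command python3 -m pendant 'ROWS' [FORCE]. ROWS is JSON, a list of rows, each a list of 5 numbers: the shift along the world's x, y, z in m, then the turn about the world's z in degrees, then the closure, from -1 (fully open) to 1 (shut), so that 0 is half open. In form: [[x, y, z, roll, hand], ...]. A call has 1 to 20 rows; each row is the pose to reach, as a shift and turn from the pose measured when the call began; what a row does not reach only later rows make up. A row lasts 1/10 s, in which the tool goes at most 50 mm and 8.59 degrees, less where a joint would pass 70% of its speed; a pose out of reach is approached as far as the arm can. A call with a gripper value outside its range is refused whole. The fingers move at their own pace and stop on an object; FORCE is the grip in N (left out, the last holds). Time passes only in rows, so rows that repeat a pose let the fingers close. It gives the time, the measured TCP pose, the force and the opening at its end, in the units of the state.
- robot.read_state(): the state, without advancing time (a new reading comes with each control period).
- robot.read_camera(name): name is "side" or "top" or "wrist"; returns a dict with "frame" (384x512x3 uint8, blue, green, red), "fx", "fy", "cx", "cy" (pixels), "k1" (the pictures are not rectified: a ray, as slopes to the right and down, at radius r is drawn at 1 + k1 r^2 times it, then the intrinsics apply), "xyz" and "rotation" of the camera in the world; the wrist camera has in their place "hand_eye" (4x4, takes a point from camera to tool coordinates, whose origin is the TCP and whose axes are the tool frame's). Camera axes: x right, y down, z forward; pixel columns grow to the right and rows downward; lengths in mm; the calibration is good to about 2 mm. A picture is of the moment at which its call begins: read the wrist's pose just before it. There is no depth.
- robot.finish_job(): hands the job in, once; it reports no verdict.
The state is a dict: "t": time; "joint_pos": joint angles; "joint_vel": joint speeds; "joint_efforts": joint torques, N m; "eef_pos": TCP position; "eef_rot": TCP orientation; "ft_force": force on the tool from outside, world axes, zero at the start; "ft_torque": the same for the moment, N m; "grip_width": finger opening in mm.
Only numpy, scipy, OpenCV 4.12 (cv2) and the standard library are available. Lean on these libraries where they do the work, as an engineer would, in place of code of your own. Each camera call takes 0.05 s, during which the arm holds its last target.

### The job

Put the small paint tin upright into the open drawer of the paint chest, let go of it and slide the drawer fully shut. Then take the label holder out of its rack and push it down behind the lip along the chest's top front edge until it is fully home against its spring, and finish while still holding it pressed down there, so that I can put the fixing screw in. Leave the other bottles, jars and tools where they are.

Things in the scene. Friction and masses are not known exactly. Their poses are not given: they have to be found in the camera images.
- tin_mid (a point): The small paint tin to put away: round, bare steel with a plain paper band, 46 mm across, 46 mm tall, 80 to 170 g, standing upright on the table to the left or right of the chest. Point: its centre, half-way up; z axis up. It is the smallest tin; the large one stays.
- drawer (a joint): How far the chest's only drawer is open, in m: 0 = shut, up to 0.13. It starts 0.10 to 0.125 open, slides with 1.5 N of friction plus light damping and stays where it is left.
- drawer_floor (a point): Centre of the drawer's inner floor; moves with the drawer; drawer shuts along +x, y left, z up. Floor 154 mm (x) by 162 mm (y), 14 mm above the table; front panel at x = -0.089 to -0.077. Open by q, only x = -0.077 to -0.077+q is clear of the chest's top. Side walls rise 34 mm over the floor, front panel 56 mm; 58 mm free height under the top.
- drawer_pull (a point): Middle of the front face of the wooden ledge pull on the drawer's front; moves with the drawer, same axes. The ledge is 90 mm wide (y), stands 24 mm out of the front panel, is 12 mm thick, its middle 62 mm above the table. Pushing this face along +x shuts the drawer.
- holder_mid (a point): The label holder: a flat upright aluminium plate with a blank card on both faces, 8 mm thick (x), 60 mm wide (y), 80 mm tall (z), 70 g, the same either way round. Point: its centre, 40 mm above its lower edge. It starts standing upright in the slot of the wooden rack, lower edge 12 mm above the table, upper 58 mm of it clear of the rack.
- rack: Wooden rack block that the label holder stands in, fixed; 56 mm (x) by 100 mm (y) by 34 mm tall, a slot 10.5 mm wide and 22 mm deep along y through its middle. It may stand left or right of the chest. Origin: centre of its underside.
- mouth (a point): Middle of the mouth of the label channel behind the steel lip along the chest's top front edge, 112 mm above the table. x points to the chest's back, y along the channel, z up. Channel inside: 13 mm wide (x), 76 mm long (y), ends closed. Its walls stand 32 mm above the chest's top; their upper 10 mm flare outward to a mouth 24 mm wide.
- spring_bar (a joint): How far the grey spring bar in the bottom of the channel is pressed down, m: 0 = up (top 20 mm below the mouth), 0.008 = on its stop (28 mm below the mouth; the holder is then home, its centre 12 mm above the mouth). 3.5 N starts it, about 9 N presses it fully; it springs back when let go.
- holder: The label holder again: the middle of its lower edge.
- oil_bottle: Bystander, to be left alone: amber glass oil bottle, 58 mm across, 150 mm tall. Origin: on its underside.
- big_tin: Bystander, to be left alone: large closed tin, 74 mm across, 85 mm tall. Origin: on its underside.
- cup: Bystander, to be left alone: open white plastic cup, 72 mm across, 70 mm tall. Origin: on its underside.
- palette_knife: Bystander, to be left alone: flat paint scraper with a wooden handle and a thin blade, lying along its own x axis, about 0.2 m long. Origin: near its middle.
- brush: Bystander, to be left alone: paint brush lying along its own x axis, about 0.2 m long. Origin: near its middle.
- white_jar: Bystander, to be left alone: white plastic jar, 60 mm across, 75 mm tall. Origin: on its underside.
- top_jar: Bystander, to be left alone: small glass jar, 48 mm across, 50 mm tall, standing on the rear part of the chest's top. Origin: on its underside.
- tin: The small paint tin again: the middle of its underside.
- chest: The wooden paint chest, fixed, 180 mm deep (x), 200 mm wide (y), its top 80 mm above the table; drawer front towards the robot (-x). Origin: centre of its underside. The channel's middle is 10.5 mm behind the top's front edge; drawer and channel have the chest's axes.

How it is judged:
By the outcome, as a careful person would: the job done as asked, in the order asked, and still so for the second after the job is handed in, while the arm keeps its last pose, push and grip.
It also fails if it takes over 72 s, if anything falls off the work surface, if the arm or the gripper's body presses on something with over 40 N, if the wrist force passes 120 N, or if a joint passes its speed limit or range.

## Working session

There is one attempt and no reset: what is moved stays moved. The work goes in short steps, Python scripts to look and compute and a shell command to move; the robot and the scene stay as the last step left them, time stands still between calls to the robot, and variables do not carry over. Pictures are saved under pics/ and viewed, and the job is handed in when it is done.

```bash
ls; mkdir -p pics; cat > h.py <<'E'
import numpy as np, cv2, pickle
from scipy.spatial.transform import Rotation as R
from plant import robot
def grab(n,name):
    s=robot.read_state(); c=robot.read_camera(n); cv2.imwrite(f'pics/{name}.png',c['frame'])
    c['state']=s; pickle.dump(c,open(f'pics/{name}.pkl','wb')); return c
def campose(c):
    if 'hand_eye' in c:
        s=c['state']; T=np.eye(4); T[:3,:3]=R.from_rotvec(s['eef_rot']).as_matrix(); T[:3,3]=s['eef_pos']
        T=T@np.array(c['hand_eye']); return T[:3,:3],T[:3,3]
    r=np.array(c['rotation']); r=R.from_rotvec(r).as_matrix() if r.shape==(3,) else r
    return r,np.array(c['xyz'])
def ray(c,u,v):
    K=np.array([[c['fx'],0,c['cx']],[0,c['fy'],c['cy']],[0,0,1.]])
    x,y=(u-c['cx'])/c['fx'],(v-c['cy'])/c['fy']
    a,b=x,y
    for _ in range(20):
        f=1+c['k1']*(a*a+b*b); a,b=x/f,y/f
    Rm,p=campose(c); return p,Rm@np.array([a,b,1])
def onz(c,u,v,z):
    p,d=ray(c,u,v); return p+d*(z-p[2])/d[2]
def proj(c,P):
    Rm,p=campose(c); q=Rm.T@(np.array(P,float)-p); a,b=q[:2]/q[2]; f=1+c['k1']*(a*a+b*b)
    return np.array([c['fx']*a*f+c['cx'],c['fy']*b*f+c['cy']])
def load(n): return pickle.load(open(f'pics/{n}.pkl','rb'))
E
python3 - <<'E'
from h import *
for n in ['side','top','wrist']:
    c=grab(n,n+'0'); print(n,{k:v for k,v in c.items() if k not in('frame','state')})
print(robot.read_state())
E
```

```text
pics
side {'fx': 366.16461191353613, 'fy': 366.16461191353613, 'cx': 263.0712491423157, 'cy': 192.55492899981064, 'k1': 0.0008458860949790429, 'xyz': array([101.24569243, 618.94901175, 872.97354953]), 'rotation': array([-0.89652795,  2.52721921, -1.08098559])}
top {'fx': 463.5235195112185, 'fy': 463.5235195112185, 'cx': 252.01402324551435, 'cy': 192.1045647550287, 'k1': 0.027506530234087827, 'xyz': array([ 401.70028191,  -10.355526  , 1678.93605038]), 'rotation': array([-2.17844526,  2.15996505, -0.11634782])}
wrist {'fx': 264.4976951293578, 'fy': 264.4976951293578, 'cx': 254.06381337047983, 'cy': 193.15103564908583, 'k1': -0.004656975575606433, 'hand_eye': array([[ 1.39802500e-03, -3.26681116e-01,  9.45133585e-01,
         2.99280386e+01],
       [ 3.18184304e-04, -9.45134316e-01, -3.26681839e-01,
         8.42082591e+01],
       [ 9.99998972e-01,  7.57436049e-04, -1.21737659e-03,
         2.17644818e+00],
       [ 0.00000000e+00,  0.00000000e+00,  0.00000000e+00,
         1.00000000e+00]])}
{'t': 0.15, 'joint_pos': array([-1.45750073e+00,  2.07250092e-01,  1.54262114e+00, -2.01058768e-05,
        1.39349740e+00, -1.50465152e-01]), 'joint_vel': array([ 0.00102119, -0.00408553, -0.00386585,  0.00014576, -0.00104457,
        0.00144946]), 'joint_efforts': array([-8.77473462e-05, -3.83511865e+01, -2.92039150e+01, -2.92696932e-04,
        6.58316116e-03,  1.83976516e-05]), 'eef_pos': array([ 149.88394919, -554.83393293,  403.77977009]), 'eef_rot': array([ 1.01396807,  1.32378252, -1.01186021]), 'ft_force': array([-0.01905226, -0.36379048,  0.45174127]), 'ft_torque': array([-0.01265205,  0.00145947,  0.02248034]), 'grip_width': 85.44849068387077}
```

View pics/side0.png

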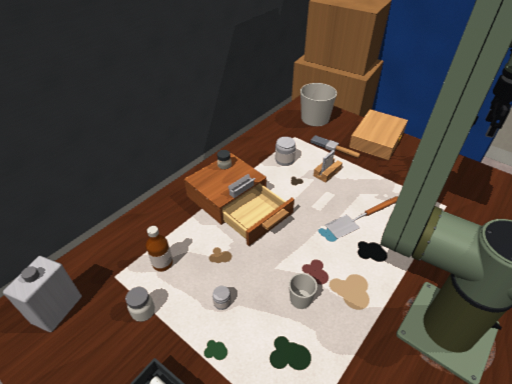

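View pics/top0.png

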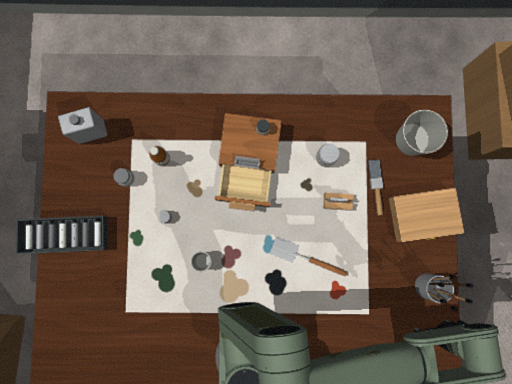

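View pics/wrist0.png

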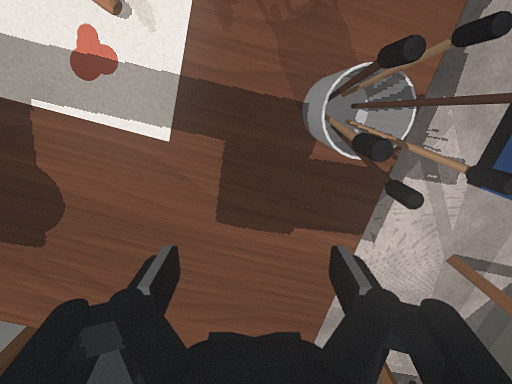

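Top view: the small tin is at (166,216), the cup at (203,261), the rack with holder at (338,200), the big tin at (330,154), the chest at (250,140) with its drawer at (247,185), the oil bottle at (158,155) and the white jar at (123,177). The side view agrees. I'll enlarge the key regions.

```bash
python3 - <<'E'
from h import *
c=load('top0');s=load('side0')
a=cv2.resize(c['frame'][100:275,110:390],None,fx=2.8,fy=2.8,interpolation=cv2.INTER_CUBIC); cv2.imwrite('pics/topz.png',a)
b=cv2.resize(s['frame'][130:280,130:360],None,fx=3.4,fy=3.4,interpolation=cv2.INTER_CUBIC); cv2.imwrite('pics/sidez.png',b)
for n,uv,z in [('tin',(166,216),46),('cup',(203,261),70),('rack',(338,200),34),('bt',(330,154),85),('wj',(123,177),75),('oil',(158,155),100),('ch',(250,140),80)]:
    print(n,onz(c,*uv,z).round(0))
E
```

```text
tin [485. 287.  46.]
cup [331. 152.  70.]
rack [ 548. -321.   34.]
bt [ 704. -285.   85.]
wj [618. 435.  75.]
oil [693. 311. 100.]
ch [753.  -6.  80.]
```

View pics/topz.png

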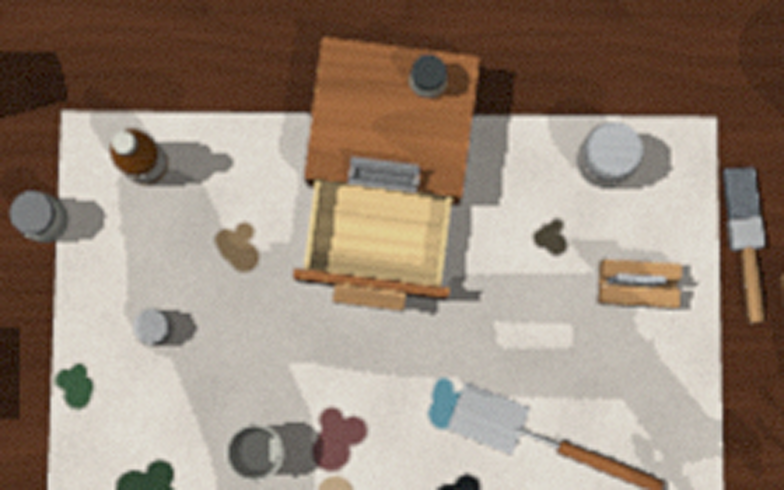

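View pics/sidez.png

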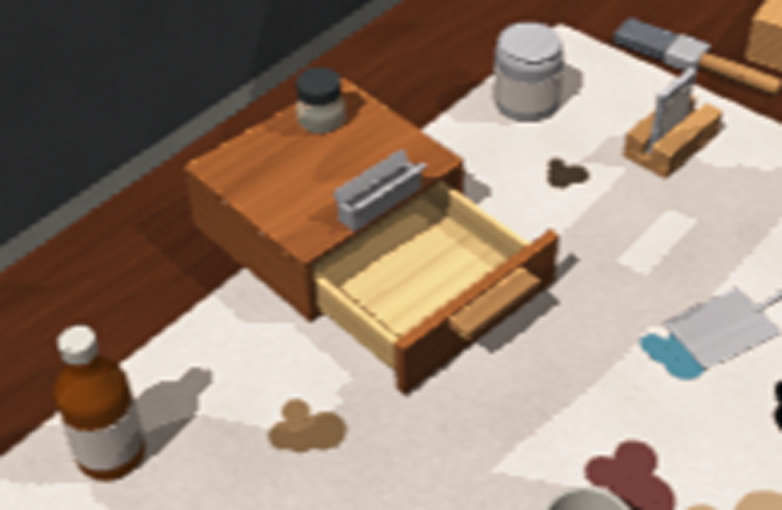

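```bash
python3 - <<'E'
from h import *
c=load('top0')
P={}
for n,uv,z in [('BL',(322,38),80),('BR',(480,58),80),('FR',(464,198),80),('FL',(306,182),80),('panL',(294,272),70),('panR',(449,292),70),('pullL',(333,300),68),('pullR',(405,309),68),('chL',(349,168),112),('chR',(420,176),112),('rTL',(602,261),34),('rTR',(682,263),34),('rBR',(681,308),34),('rBL',(599,302),34)]:
    P[n]=onz(c,uv[0]/2.8+110-.3,uv[1]/2.8+100-.3,z); print(n,P[n].round(0))
for a,b in [('BR','BL'),('FR','FL'),('FR','BR'),('FL','BL'),('panR','panL'),('pullR','pullL'),('rTR','rTL'),('rBR','rBL')]:
    d=P[b]-P[a]; print(a,b,np.degrees(np.arctan2(d[1],d[0])).round(1),np.hypot(*d[:2]).round(0))
s=robot.read_state(); print(R.from_rotvec(s['eef_rot']).as_matrix().round(3))
E
```

```text
BL [848.  84.  80.]
BR [ 824. -115.   80.]
FR [646. -95.  80.]
FL [664. 102.  80.]
panL [552. 116.  70.]
panR [529. -78.  70.]
pullL [518.  67.  68.]
pullR [508. -23.  68.]
chL [677.  47. 112.]
chR [668. -40. 112.]
rTL [ 573. -274.   34.]
rTR [ 572. -375.   34.]
rBR [ 514. -373.   34.]
rBL [ 521. -269.   34.]
BR BL 83.2 201.0
FR FL 84.7 198.0
FR BR -6.3 179.0
FL BL -5.4 184.0
panR panL 83.1 194.0
pullR pullL 83.4 90.0
rTR rTL 89.1 102.0
rBR rBL 86.3 104.0
[[-0.     0.965  0.261]
 [ 0.002  0.261 -0.965]
 [-1.     0.    -0.002]]
```

The chest yaw is about -6.3°. I'll move over to look at the rack first.

```bash
python3 -m pendant '[[0.05,0.05,0,-5,-1],[0.1,0.1,0,-10,-1],[0.14,0.14,0,-15,-1],[0.18,0.18,0,-18,-1],[0.22,0.21,0,-21,-1],[0.25,0.235,0,-21.4,-1],[0.25,0.235,0,-21.4,-1],[0.25,0.235,0,-21.4,-1]]' 40
python3 - <<'E'
from h import *
c=grab('wrist','w1'); print(c['state']['joint_pos'].round(3),c['state']['eef_pos'].round(1))
E
```

```text
t: 0.95
eef_pos: [402.8, -316.2, 403.5]
eef_rot: [1.288, 1.161, -1.282]
ft_force: [-0.1, -0.4, -0.2]
grip_width: 85.3
[-0.836  0.074  1.695  0.004  1.375  0.837] [ 402.8 -316.2  403.5]
```

View pics/w1.png

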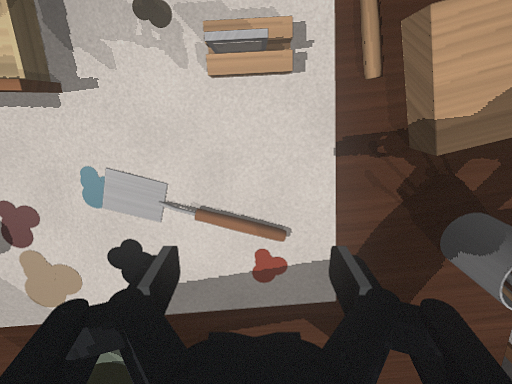

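The rack is at (207–293, 17–75) with the holder's plate inside it. Next I'll go past the chest.

```bash
python3 -m pendant '[[0.01,0.045,0,0,-1],[0.015,0.09,0,0,-1],[0.02,0.135,0,0,-1],[0.03,0.18,0,0,-1],[0.04,0.22,0,0,-1],[0.05,0.265,0,0,-1],[0.05,0.3,0,0,-1],[0.05,0.316,0,0,-1],[0.05,0.316,0,0,-1]]'
python3 - <<'E'
from h import *
c=grab('wrist','w2'); print(c['state']['eef_pos'].round(1), R.from_rotvec(c['state']['eef_rot']).as_matrix().round(3))
cv2.imwrite('pics/w2z.png',cv2.resize(c['frame'],None,fx=1.5,fy=1.5,interpolation=cv2.INTER_CUBIC))
E
```

```text
t: 1.9
eef_pos: [451.0, -1.1, 403.2]
eef_rot: [1.286, 1.161, -1.284]
ft_force: [1.2, -0.6, -0.1]
grip_width: 85.5
[451.   -1.1 403.2] [[-0.001  0.995 -0.102]
 [ 0.002 -0.102 -0.995]
 [-1.    -0.001 -0.002]]
```

View pics/w2z.png

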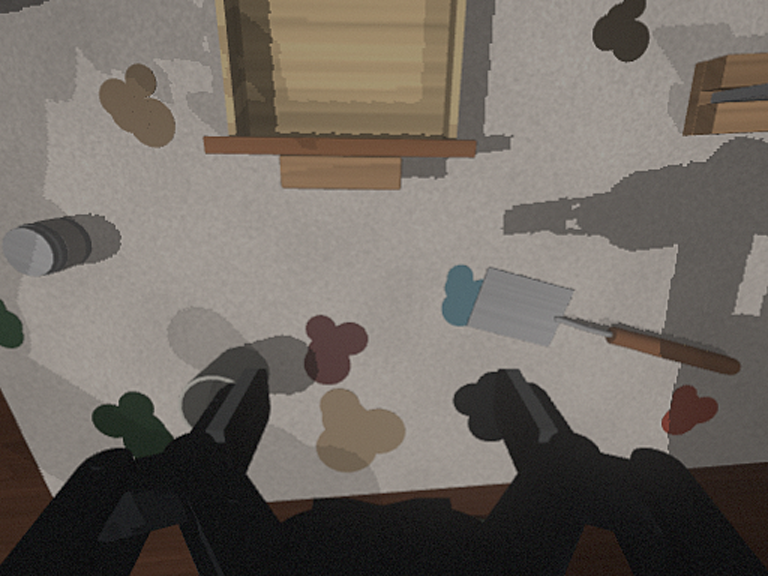

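The drawer front runs (205–475, 135–157) in the enlarged view, the pull's front edge runs (281,187)–(400,189), and the tin's top is near (28,250).

```bash
python3 - <<'E'
from h import *
c=load('w2')
for n,u,v,z in [('pullL',281,187,68),('pullR',400,189,68),('panL',205,151,70),('panR',475,156,70),('panbL',205,136,70),('panbR',475,140,70),('tin',28,250,46)]:
    print(n,onz(c,(u-.25)/1.5,(v-.25)/1.5,z).round(1))
E
```

```text
pullL [518.7  66.5  68. ]
pullR [508.2 -21.9  68. ]
panL [549.4 116.1  70. ]
panR [526.1 -77.9  70. ]
panbL [559.4 113.6  70. ]
panbR [536.9 -78.2  70. ]
tin [488.4 295.8  46. ]
```

```bash
python3 -m pendant '[[0.0,0.045,0,0,-1],[0.0,0.09,0,0,-1],[0.0,0.135,0,0,-1],[0.0,0.18,0,0,-1],[0,0.22,-0.02,0,-1],[0,0.255,-0.04,0,-1],[0.0,0.27,-0.06,-0.9,-1],[0.0,0.27,-0.06,-0.9,-1],[0.0,0.27,-0.06,-0.9,-1]]'
python3 - <<'E'
from h import *
c=grab('wrist','w3'); print(c['state']['eef_pos'].round(1), R.from_rotvec(c['state']['eef_rot']).as_matrix().round(3))
cv2.imwrite('pics/w3z.png',cv2.resize(c['frame'],None,fx=1.5,fy=1.5,interpolation=cv2.INTER_CUBIC))
E
```

```text
t: 2.85
eef_pos: [451.9, 266.5, 342.9]
eef_rot: [1.297, 1.151, -1.299]
ft_force: [-0.0, -0.7, 0.4]
grip_width: 85.3
[451.9 266.5 342.9] [[-0.001  0.993 -0.12 ]
 [ 0.    -0.12  -0.993]
 [-1.    -0.001  0.   ]]
```

View pics/w3z.png

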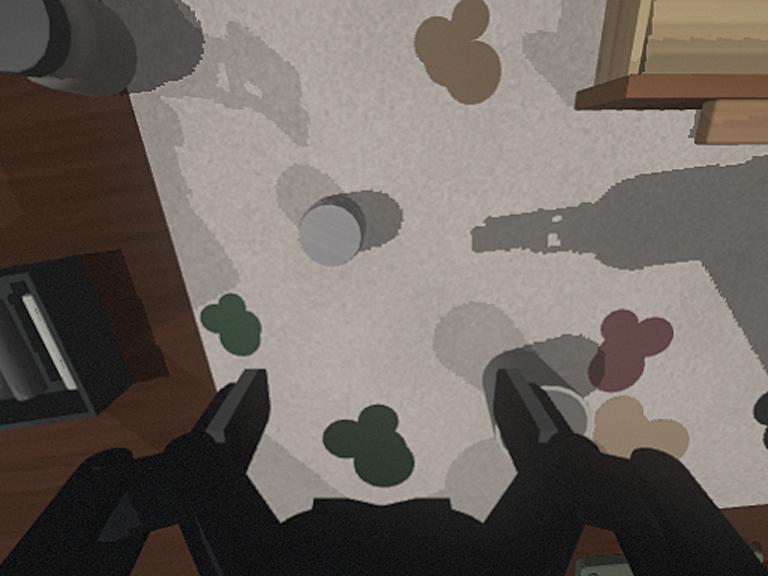

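The tin's top disc is at (330,235) in the 1.5x view, with nothing close around it.

```bash
python3 - <<'E'
from h import *
c=load('w3'); a=onz(c,329.7/1.5,234.7/1.5,46); print(a.round(1),(a-c['state']['eef_pos']).round(1))
for du,dv in [(-31,0),(31,0),(0,31),(0,-31)]: print(onz(c,(330+du)/1.5,(235+dv)/1.5,46).round(1))
p1,d1=ray(c,219.8,156.5); t=load('top0'); 
print(proj(t,a),proj(load('side0'),a))
E
```

```text
[487.4 295.6  46. ] [  35.5   29.1 -296.9]
[489.7 316.3  46. ]
[484.6 274.5  46. ]
[465.6 298.9  46. ]
[507.7 292.   46. ]
[163.69847815 215.43258036] [220.43496571 292.00526462]
```

```bash
python3 -m pendant '[[0.02,0.015,-0.03,0,-1],[0.0355,0.029,-0.06,0,-1],[0.0355,0.029,-0.09,0,-1],[0.0355,0.029,-0.12,0,-1],[0.0355,0.029,-0.145,0,-1],[0.0355,0.029,-0.163,0,-1],[0.0355,0.029,-0.163,0,-1],[0.0355,0.029,-0.163,0,-1]]' 35
python3 - <<'E'
from h import *
c=grab('wrist','w4')
E
```

```text
t: 3.7
eef_pos: [488.9, 294.4, 182.1]
eef_rot: [1.301, 1.148, -1.297]
ft_force: [1.0, -0.1, 0.3]
grip_width: 85.4
```

View pics/w4.png

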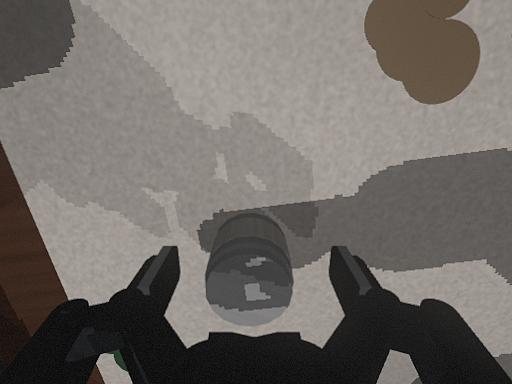

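The tin stands centred between the fingers, at (249,270). I'll close on it and lift.

```bash
python3 -m pendant '[[0,0,0,0,1],[0,0,0,0,1],[0,0,0,0,1],[0,0,0,0,1],[0,0,0,0,1],[0,0,0,0,1],[0,0,0,0,1],[0,0,0,0,1],[0,0,0,0,1],[0,0,0,0,1]]' 40
python3 -m pendant '[[0,0,0.03,0,1],[0,0,0.06,0,1],[0,0,0.1,0,1],[0,0,0.13,0,1],[0,0,0.13,0,1]]'
python3 - <<'E'
from h import *
c=grab('wrist','w5')
E
```

```text
t: 4.75
eef_pos: [489.9, 295.2, 184.3]
eef_rot: [1.304, 1.147, -1.293]
ft_force: [0.6, -0.2, 6.8]
grip_width: 44.8
t: 5.25
eef_pos: [491.7, 296.2, 319.8]
eef_rot: [1.312, 1.143, -1.283]
ft_force: [0.7, 0.4, -0.6]
grip_width: 44.4
```

View pics/w5.png

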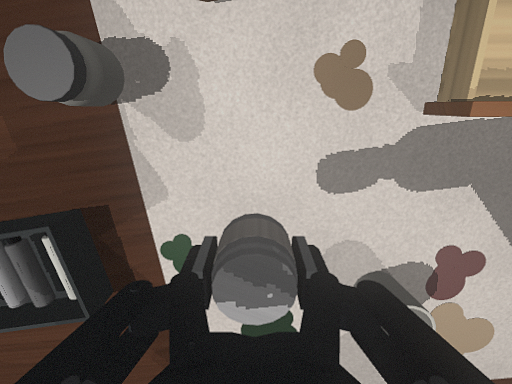

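```bash
python3 -m pendant '[[0.012,-0.045,0,0,1],[0.024,-0.09,0,0,1],[0.04,-0.13,0,0,1],[0.055,-0.17,0,0,1],[0.07,-0.21,0,0,1],[0.08,-0.25,0,0,1],[0.087,-0.275,0,0,1],[0.089,-0.282,0,0,1],[0.089,-0.282,0,0,1],[0.089,-0.282,0,0,1]]'
python3 - <<'E'
from h import *
c=grab('wrist','w6'); print(R.from_rotvec(c['state']['eef_rot']).as_matrix().round(3))
c=grab('side','s6');c=grab('top','t6')
a=cv2.resize(load('s6')['frame'][80:280,130:360],None,fx=3.4,fy=3,interpolation=cv2.INTER_CUBIC); cv2.imwrite('pics/s6z.png',a)
E
```

```text
t: 6.3
eef_pos: [578.9, 14.6, 315.5]
eef_rot: [1.307, 1.148, -1.289]
ft_force: [-0.9, 0.1, -1.1]
grip_width: 44.7
[[ 0.008  0.993 -0.121]
 [ 0.006 -0.121 -0.993]
 [-1.     0.008 -0.007]]
```

View pics/w6.png

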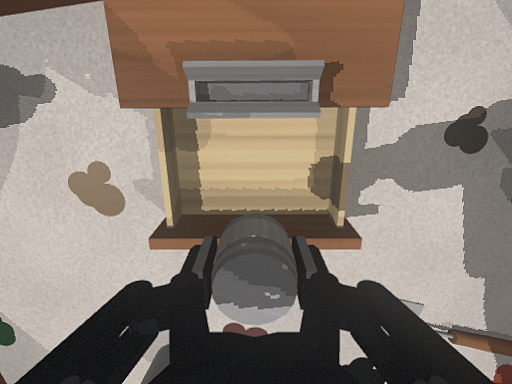

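View pics/s6z.png

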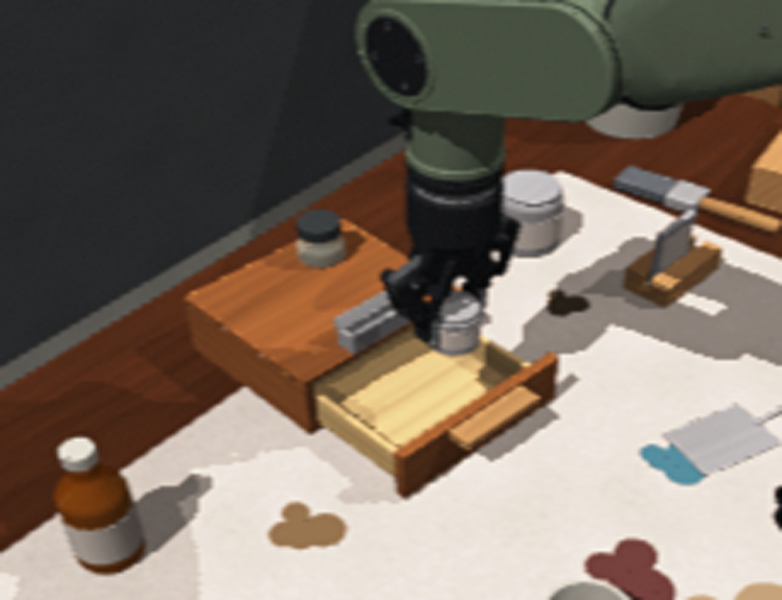

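```bash
python3 - <<'E'
from h import *
c=load('w6')
for n,u,v,z in [('panInL',150,239,70),('panInR',361,237,70),('panOutL',150,248,70),('panOutR',361,248,70),('chestFL',119,107,80),('chestFR',391,107,80),('chFrontL',186,115,112),('chFrontR',320,117,112),('chBackL',184,62,112),('chBackR',324,61,112),('wallL',165,107,48),('tinbot',254,214,0)]:
    print(n,onz(c,u,v,z).round(1))
E
```

```text
panInL [558.2 113.6  70. ]
panInR [537.7 -78.6  70. ]
panOutL [549.  115.9  70. ]
panOutR [526.2 -78.7  70. ]
chestFL [673.6 104.4  80. ]
chestFR [649.2 -96.1  80. ]
chFrontL [662.1  47.5 112. ]
chFrontR [650.7 -36.6 112. ]
chBackL [692.2  42.6 112. ]
chBackR [682.5 -40.3 112. ]
wallL [670.4  80.7  48. ]
tinbot [542.1  19.7   0. ]
```

```bash
python3 -m pendant '[[0.005,-0.0005,-0.03,0,1],[0.01,-0.001,-0.06,0,1],[0.01,-0.001,-0.085,0,1],[0.01,-0.001,-0.1,0,1],[0.01,-0.001,-0.108,0,1],[0.01,-0.001,-0.112,0,1],[0.01,-0.001,-0.114,0,1],[0.01,-0.001,-0.114,0,1]]'
python3 -m pendant '[[0,0,-0.002,0,1],[0,0,-0.004,0,1],[0,0,-0.004,0,1]]'
python3 - <<'E'
from h import *
c=grab('wrist','w7');grab('side','s7')
a=cv2.resize(load('s7')['frame'][80:280,130:360],None,fx=3.4,fy=3,interpolation=cv2.INTER_CUBIC); cv2.imwrite('pics/s7z.png',a)
E
```

```text
t: 7.25
eef_pos: [589.8, 14.1, 203.4]
eef_rot: [1.307, 1.146, -1.285]
ft_force: [-0.0, -0.7, -1.1]
grip_width: 44.4
t: 7.55
eef_pos: [589.8, 14.1, 199.6]
eef_rot: [1.307, 1.145, -1.285]
ft_force: [-0.6, 0.1, -0.7]
grip_width: 44.6
```

View pics/w7.png

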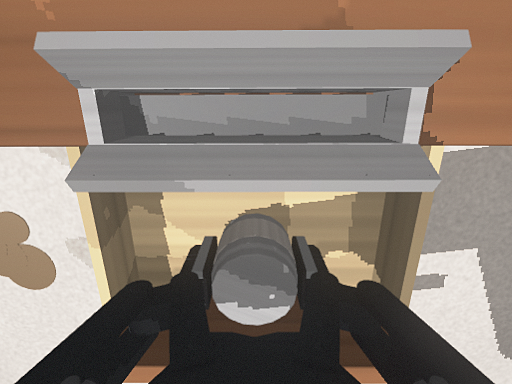

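View pics/s7z.png

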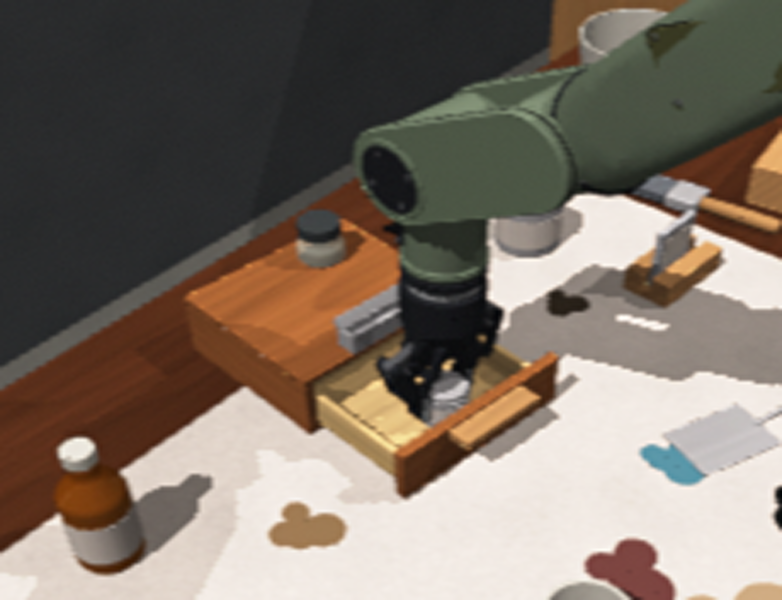

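```bash
python3 -m pendant '[[0,0,-0.001,0,1],[0,0,-0.002,0,1],[0,0,-0.003,0,1],[0,0,-0.003,0,1]]'
```

```text
t: 8.05
eef_pos: [590.7, 14.0, 198.3]
eef_rot: [1.308, 1.143, -1.283]
ft_force: [-1.1, 0.7, 7.1]
grip_width: 44.5
```

Contact with the drawer floor (7 N). Releasing.

```bash
python3 -m pendant '[[0,0,0,0,0.2],[0,0,0,0,-0.2],[0,0,0,0,-0.5],[0,0,0,0,-0.5],[0,0,0,0,-0.5],[0,0,0,0,-0.5]]'
python3 -m pendant '[[0,0,0.02,0,-0.5],[0,0,0.05,0,-0.5],[0,0,0.09,0,-0.5],[-0.03,0.003,0.12,0,-0.5],[-0.06,0.006,0.14,0,0],[-0.1,0.012,0.14,0,1],[-0.15,0.018,0.14,0,1],[-0.15,0.018,0.14,0,1],[-0.15,0.018,0.14,0,1]]'
python3 - <<'E'
from h import *
c=grab('wrist','w8');grab('side','s8')
a=cv2.resize(load('s8')['frame'][80:280,130:360],None,fx=3.4,fy=3,interpolation=cv2.INTER_CUBIC); cv2.imwrite('pics/s8z.png',a)
E
```

```text
t: 8.65
eef_pos: [590.6, 14.0, 198.1]
eef_rot: [1.308, 1.144, -1.283]
ft_force: [0.4, 0.0, 0.6]
grip_width: 63.6
t: 9.55
eef_pos: [439.3, 32.3, 337.8]
eef_rot: [1.308, 1.144, -1.283]
ft_force: [1.1, 0.1, 0.6]
grip_width: -0.3
```

View pics/w8.png

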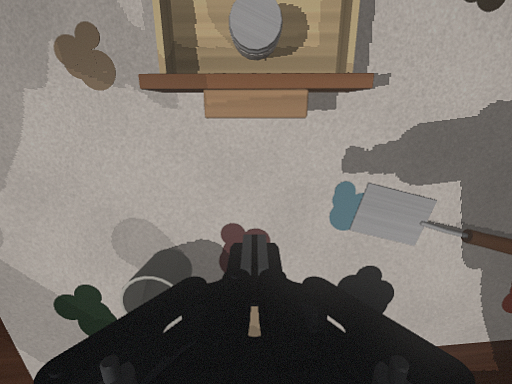

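View pics/s8z.png

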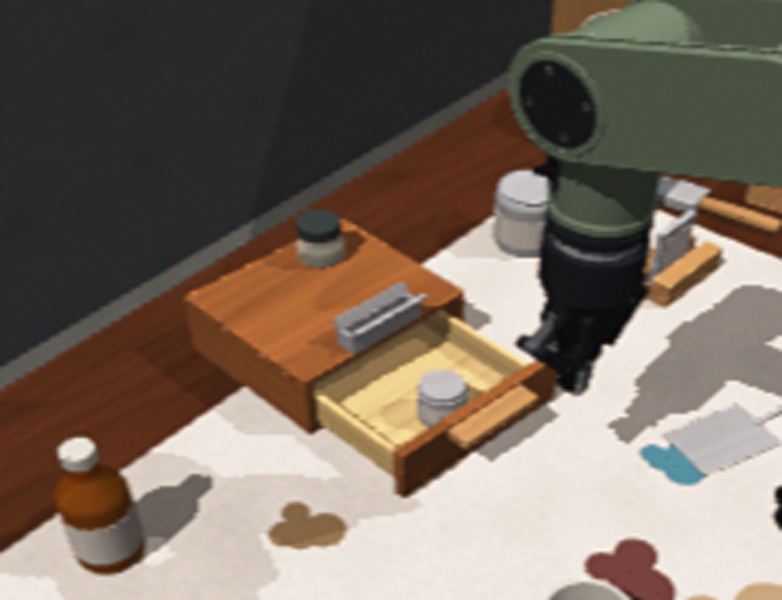

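The tin stands upright in the drawer. Now to push the pull with the closed fingers.

```bash
python3 -m pendant '[[0,0,-0.03,0,1],[0,0,-0.06,0,1],[0.01,-0.001,-0.09,0,1],[0.025,-0.003,-0.107,0,1],[0.04,-0.005,-0.107,0,1],[0.045,-0.0055,-0.107,0,1],[0.045,-0.0055,-0.107,0,1]]'
python3 - <<'E'
from h import *
c=grab('wrist','w9')
E
```

```text
t: 10.35
eef_pos: [488.9, 25.9, 232.6]
eef_rot: [1.31, 1.139, -1.28]
ft_force: [0.1, 0.9, 0.0]
grip_width: -0.3
```

View pics/w9.png

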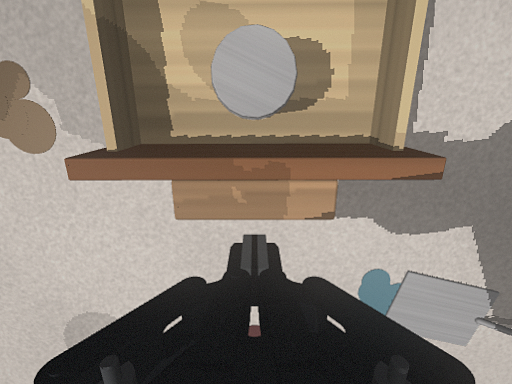

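```bash
python3 -m pendant '[[0.008,-0.001,-0.002,0,1],[0.014,-0.0017,-0.002,0,1],[0.02,-0.0024,-0.002,0,1],[0.026,-0.003,-0.002,0,1],[0.033,-0.004,-0.002,0,1],[0.041,-0.005,-0.002,0,1],[0.05,-0.006,-0.002,0,1],[0.059,-0.007,-0.002,0,1],[0.067,-0.008,-0.002,0,1],[0.073,-0.009,-0.002,0,1],[0.073,-0.009,-0.002,0,1]]'
```

```text
t: 11.5
eef_pos: [562.3, 16.8, 230.8]
eef_rot: [1.311, 1.138, -1.279]
ft_force: [0.7, -0.4, -0.5]
grip_width: 0.3
```

```bash
python3 -m pendant '[[0.007,-0.0008,0,0,1],[0.014,-0.0017,0,0,1],[0.021,-0.0025,0,0,1],[0.028,-0.0033,0,0,1],[0.035,-0.0042,0,0,1],[0.04,-0.0048,0,0,1],[0.04,-0.0048,0,0,1]]'
python3 - <<'E'
from h import *
c=grab('wrist','w10');grab('side','s10')
a=cv2.resize(load('s10')['frame'][80:280,130:360],None,fx=3.4,fy=3,interpolation=cv2.INTER_CUBIC); cv2.imwrite('pics/s10z.png',a)
E
```

```text
t: 12.2
eef_pos: [603.5, 11.7, 231.2]
eef_rot: [1.312, 1.136, -1.277]
ft_force: [-0.5, -0.2, 0.1]
grip_width: 0.1
```

View pics/w10.png

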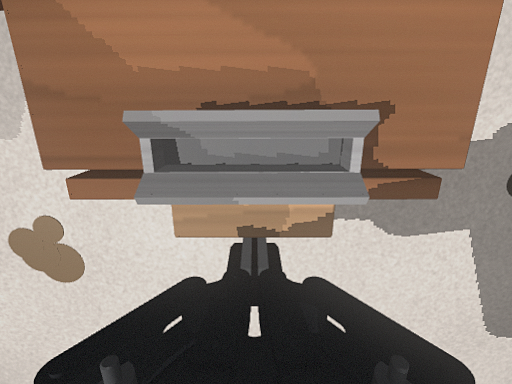

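View pics/s10z.png

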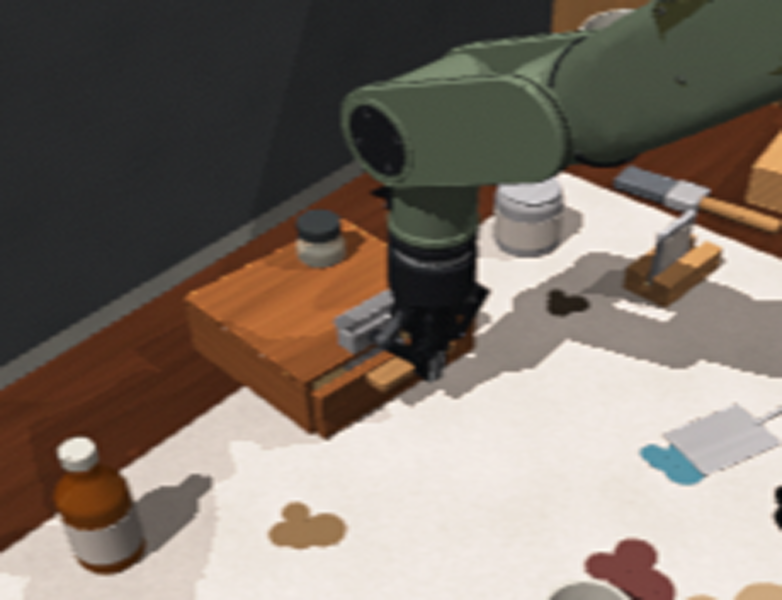

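About 15–20 mm remain. I'll push on slowly until the stop.

```bash
python3 -m pendant '[[0.004,-0.0005,0,0,1],[0.008,-0.001,0,0,1],[0.012,-0.0015,0,0,1],[0.014,-0.0017,0,0,1]]'; python3 -m pendant '[[0.003,-0.0004,0,0,1],[0.005,-0.0006,0,0,1],[0.005,-0.0006,0,0,1]]'
```

```text
t: 12.7
eef_pos: [613.3, 10.7, 230.4]
eef_rot: [1.304, 1.149, -1.29]
ft_force: [-19.7, 1.9, 13.1]
grip_width: 0.0
t: 13.0
eef_pos: [615.4, 10.6, 229.8]
eef_rot: [1.298, 1.159, -1.299]
ft_force: [-14.2, 1.3, 9.4]
grip_width: 0.2
```

```bash
python3 -m pendant '[[0.003,-0.0004,0,0,1],[0.004,-0.0005,0,0,1],[0.004,-0.0005,0,0,1]]'
python3 - <<'E'
from h import *
c=grab('wrist','w11')
E
```

```text
t: 13.3
eef_pos: [617.0, 10.5, 229.4]
eef_rot: [1.293, 1.167, -1.306]
ft_force: [-12.1, 1.2, 7.6]
grip_width: 0.0
```

View pics/w11.png

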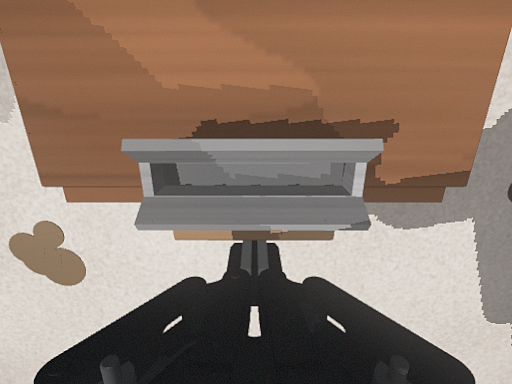

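```bash
python3 - <<'E'
from h import *
ex=np.array([.993,-.118,0]);
for nm,L in [('w10',[('pull',252,237,68),('panL',68,199,70),('panR',440,199,70),('chL',44,169,80),('chR',464,168,80),('lip',252,203,112)]),('w11',[('pull',252,239.5,68),('panL',68,202,70),('panR',444,202,70),('chL',42,187,80),('chR',468,187,80),('lip',252,229,112)])]:
    c=load(nm); print(nm, R.from_rotvec(c['state']['eef_rot']).as_matrix().round(3).tolist())
    for n,u,v,z in L:
        P=onz(c,u,v,z); print(n,P.round(1),(P@ex).round(1))
E
```

```text
w10 [[0.024, 0.993, -0.12], [0.003, -0.12, -0.993], [-1.0, 0.023, -0.006]]
pull [619.7  10.   68. ] 614.1
panL [654.5 105.2  70. ] 637.5
panR [631.2 -92.1  70. ] 637.7
chL [673.1 103.7  80. ] 656.2
chR [650.  -95.1  80. ] 656.7
lip [655.7   4.9 112. ] 650.6
w11 [[-0.016, 0.993, -0.118], [0.007, -0.118, -0.993], [-1.0, -0.017, -0.005]]
pull [626.3   9.5  68. ] 620.8
panL [660.7 102.6  70. ] 644.0
panR [638.  -92.7  70. ] 644.5
chL [672.7 104.2  80. ] 655.7
chR [649.3 -95.8  80. ] 656.1
lip [655.8   5.3 112. ] 650.6
```

The panel front now sits 12 mm ahead of the chest's edge, which is exactly flush for q = 0. The measured travel was 112.5 mm and there was a 20 N stop, so the drawer is shut. I'll back off, check and go to the rack.

```bash
python3 -m pendant '[[-0.01,0.001,0,0,1],[-0.03,0.003,0,0,1],[-0.06,0.007,0.02,0,1],[-0.09,0.01,0.06,0,1],[-0.12,0.01,0.1,0,1],[-0.14,0.01,0.13,0,1],[-0.14,0.01,0.13,0,1],[-0.14,0.01,0.13,0,1]]'
python3 - <<'E'
from h import *
c=grab('wrist','w12');print(R.from_rotvec(c['state']['eef_rot']).as_matrix().round(3).tolist(),c['state']['joint_pos'].round(2))
E
```

```text
t: 14.15
eef_pos: [477.2, 20.4, 360.7]
eef_rot: [1.295, 1.164, -1.303]
ft_force: [-0.1, -0.1, -0.0]
grip_width: 0.2
[[-0.012, 0.993, -0.118], [0.006, -0.118, -0.993], [-1.0, -0.012, -0.005]] [-0.14  0.04  1.82  0.    1.29  1.55]
```

View pics/w12.png

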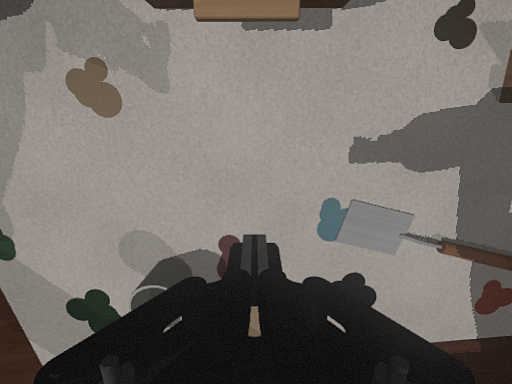

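```bash
python3 -c "
from h import *
c=load('w12');print(onz(c,246,20,68)@[.993,-.118,0])"
python3 -m pendant '[[0,-0.03,0.02,8,0],[0,-0.06,0.02,16,-0.3],[0.01,-0.09,0.02,24,-0.5],[0.02,-0.12,0.02,32,-0.5],[0.02,-0.15,0.02,40,-0.5],[0.03,-0.18,0.02,48,-0.5],[0.04,-0.21,0.02,56,-0.5],[0.05,-0.24,0.02,64,-0.5],[0.06,-0.27,0.02,72,-0.5],[0.065,-0.3,0.02,80,-0.5],[0.065,-0.32,0.02,87,-0.5],[0.065,-0.34,0.02,93,-0.5],[0.065,-0.34,0.02,94,-0.5],[0.065,-0.34,0.02,94,-0.5],[0.065,-0.34,0.02,94,-0.5]]'
python3 - <<'E'
from h import *
c=grab('wrist','w13');print(R.from_rotvec(c['state']['eef_rot']).as_matrix().round(3).tolist(),c['state']['joint_pos'].round(2))
cv2.imwrite('pics/w13z.png',cv2.resize(c['frame'],None,fx=1.5,fy=1.5,interpolation=cv2.INTER_CUBIC))
E
```

```text
618.7398519161478
t: 15.7
eef_pos: [542.3, -318.7, 378.0]
eef_rot: [0.028, 1.577, -0.049]
ft_force: [-1.1, 0.3, -0.2]
grip_width: 63.7
[[-0.007, 0.049, 0.999], [-0.013, 0.999, -0.049], [-1.0, -0.014, -0.007]] [-0.67  0.34  1.43 -0.02  1.37 -0.61]
```

View pics/w13z.png

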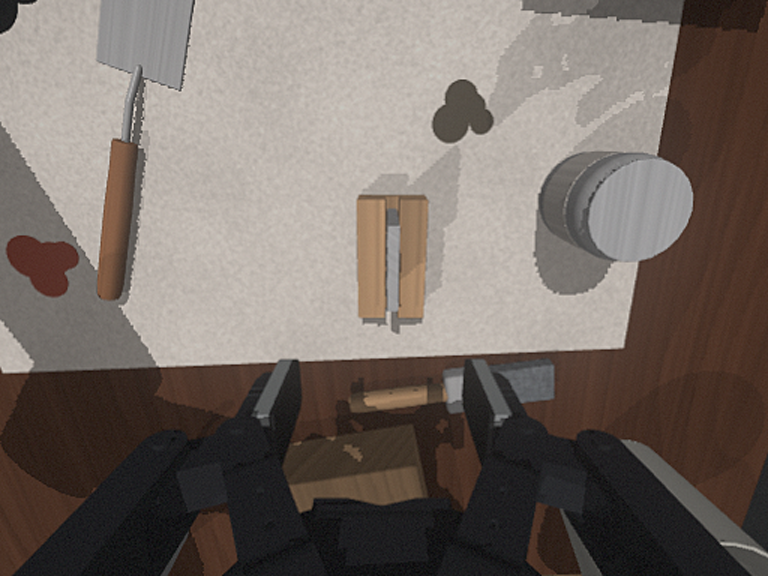

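```bash
python3 - <<'E'
from h import *
c=load('w13')
cv2.imwrite('pics/w13q.png',cv2.resize(c['frame'][110:240,210:320],None,fx=4.6,fy=4.6,interpolation=cv2.INTER_CUBIC))
E
```

```text
(no output)
```

View pics/w13q.png

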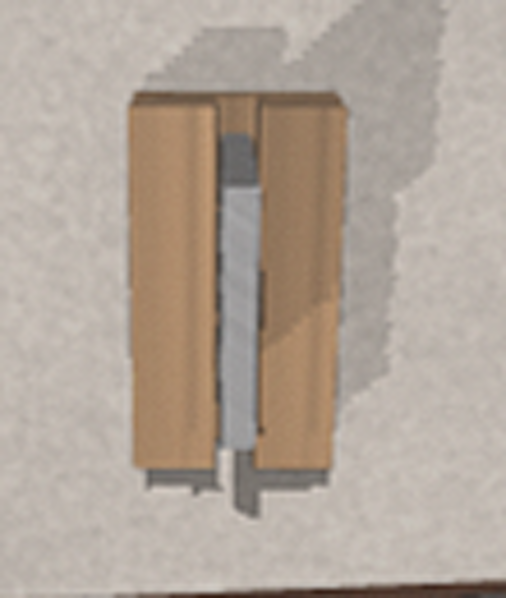

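```bash
python3 - <<'E'
from h import *
c=load('w13')
f=lambda u,v,z:onz(c,210+u/4.6-.4,110+v/4.6-.4,z)
A=[f(*p,92) for p in [(222,187),(259,187),(222,447),(256,449)]]
print(np.round(A,1)); m=np.mean(A,0); print('mid',m.round(1),(m-c['state']['eef_pos']).round(1))
d=(A[0]+A[1]-A[2]-A[3]);print(np.degrees(np.arctan2(d[1],d[0])),np.hypot(*d[:2])/2)
B=[f(*p,34) for p in [(130,104),(347,106),(134,467),(332,468)]];print(np.round(B,1),np.mean(B,0).round(1))
for i,j in [(2,0),(3,1)]:
    d=B[i]-B[j]; print(np.degrees(np.arctan2(-d[1],-d[0])))
E
```

```text
[[ 546.3 -284.6   92. ]
 [ 554.  -285.    92. ]
 [ 543.6 -343.8   92. ]
 [ 551.3 -344.6   92. ]]
mid [ 548.8 -314.5   92. ] [   6.5    4.2 -286. ]
87.4297162104426 59.44312418825901
[[ 523.9 -273.3   34. ]
 [ 578.5 -276.4   34. ]
 [ 518.  -372.9   34. ]
 [ 573.4 -375.8   34. ]] [ 548.5 -324.6   34. ]
86.6438134813374
87.0305291628634
```

```bash
python3 -m pendant '[[0.004,0.003,-0.03,0,-0.5],[0.0075,0.006,-0.06,0,-0.5],[0.0075,0.006,-0.09,0,-0.5],[0.0075,0.006,-0.12,0,-0.5],[0.0075,0.006,-0.14,0,-0.5],[0.0075,0.006,-0.151,0,-0.5],[0.0075,0.006,-0.151,0,-0.5],[0.0075,0.006,-0.151,0,-0.5]]' 60
python3 - <<'E'
from h import *
c=grab('wrist','w14')
E
```

```text
t: 16.55
eef_pos: [550.4, -312.5, 228.5]
eef_rot: [0.026, 1.575, -0.05]
ft_force: [0.3, -0.2, -0.3]
grip_width: 64.2
```

View pics/w14.png

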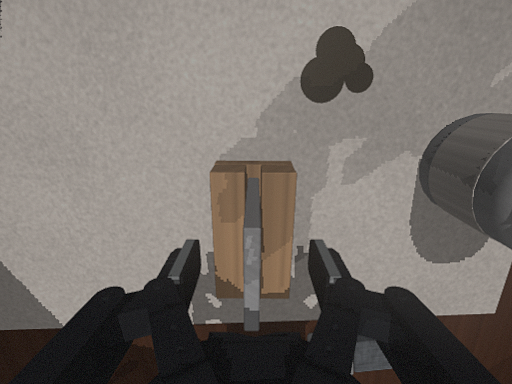

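The plate (u≈252) is midway between the fingers. I'll close and lift.

```bash
python3 -m pendant '[[0,0,0,0,0],[0,0,0,0,0.4],[0,0,0,0,0.7],[0,0,0,0,1],[0,0,0,0,1],[0,0,0,0,1],[0,0,0,0,1],[0,0,0,0,1],[0,0,0,0,1]]' 60
python3 -m pendant '[[0,0,0.005,0,1],[0,0,0.015,0,1],[0,0,0.03,0,1],[0,0,0.06,0,1],[0,0,0.1,0,1],[0,0,0.13,0,1],[0,0,0.13,0,1]]'
python3 - <<'E'
from h import *
c=grab('wrist','w15');print(R.from_rotvec(c['state']['eef_rot']).as_matrix().round(3).tolist())
c=grab('side','s15')
a=cv2.resize(c['frame'][80:230,250:420],None,fx=4,fy=4,interpolation=cv2.INTER_CUBIC); cv2.imwrite('pics/s15z.png',a)
E
```

```text
t: 17.5
eef_pos: [550.5, -312.9, 229.7]
eef_rot: [0.026, 1.575, -0.051]
ft_force: [-1.7, 0.7, 5.5]
grip_width: 6.7
t: 18.2
eef_pos: [552.3, -314.1, 367.8]
eef_rot: [0.019, 1.563, -0.057]
ft_force: [0.2, -1.1, -0.3]
grip_width: 7.2
[[0.007, 0.049, 0.999], [-0.025, 0.999, -0.048], [-1.0, -0.024, 0.008]]
```

View pics/w15.png

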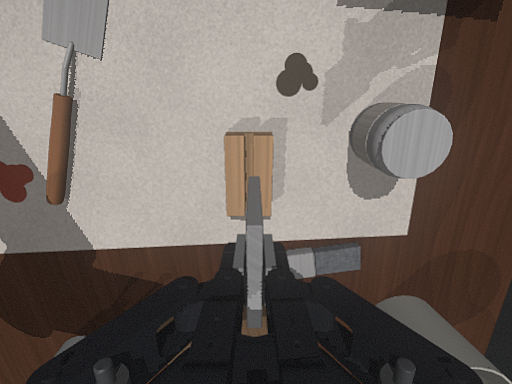

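View pics/s15z.png

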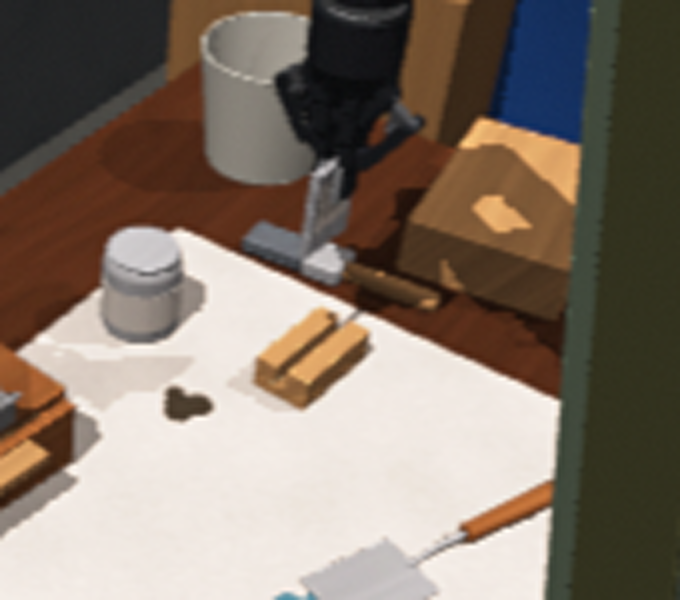

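The holder is held. Now I'll carry it over the chest.

```bash
python3 -m pendant '[[0.01,0.03,0.01,0,1],[0.02,0.06,0.02,0,1],[0.03,0.1,0.02,-1,1],[0.045,0.14,0.02,-2,1],[0.06,0.18,0.02,-3,1],[0.075,0.22,0.02,-4,1],[0.095,0.26,0.02,-4,1],[0.11,0.295,0.02,-4,1],[0.12,0.314,0.02,-4,1],[0.121,0.319,0.02,-4,1],[0.121,0.319,0.02,-4,1],[0.121,0.319,0.02,-4,1]]'
cat > hm.py <<'E'
from h import *
def holder(s):
    R0=R.from_rotvec([0.026,1.575,-0.051]).as_matrix(); p0=np.array([550.5,-312.9,229.7])
    H=R.from_euler('z',-2.8,degrees=True).as_matrix(); Rr=R0.T@H; o=R0.T@(np.array([548.8,-314.5,12])-p0)
    M=R.from_rotvec(s['eef_rot']).as_matrix(); return M@Rr, s['eef_pos']+M@o
if __name__=='__main__':
    s=robot.read_state(); A,b=holder(s); print('holder bottom',b.round(1),'to mouth',(np.array([671.7,3.2,112])-b).round(1)); print(A.round(3).tolist(),'yaw',np.degrees(np.arctan2(A[1,0],A[0,0])))
    print(s['ft_force'])
E
python3 hm.py; python3 - <<'E'
from h import *
c=grab('wrist','w16'); cv2.imwrite('pics/w16z.png',cv2.resize(c['frame'],None,fx=1.5,fy=1.5,interpolation=cv2.INTER_CUBIC))
c=grab('side','s16')
a=cv2.resize(c['frame'][80:230,180:350],None,fx=4,fy=4,interpolation=cv2.INTER_CUBIC); cv2.imwrite('pics/s16z.png',a)
E
```

```text
t: 19.5
eef_pos: [671.2, 5.0, 380.6]
eef_rot: [0.079, 1.573, -0.108]
ft_force: [0.6, -0.9, -1.1]
grip_width: 7.3
holder bottom [669.6   2.9 162.9] to mouth [  2.1   0.3 -50.9]
[[0.993, 0.119, -0.001], [-0.119, 0.993, 0.003], [0.001, -0.003, 1.0]] yaw -6.826729952219685
[ 0.61225658 -0.88399318 -1.06161257]
```

View pics/w16z.png

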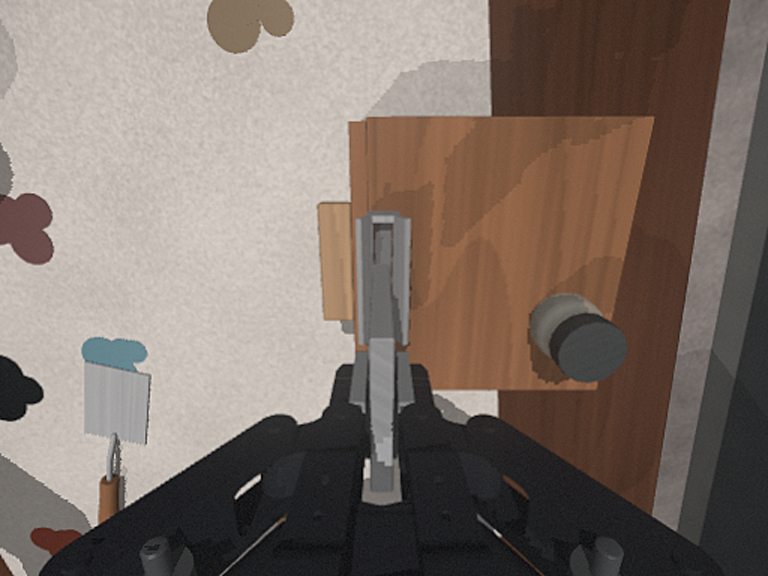

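View pics/s16z.png

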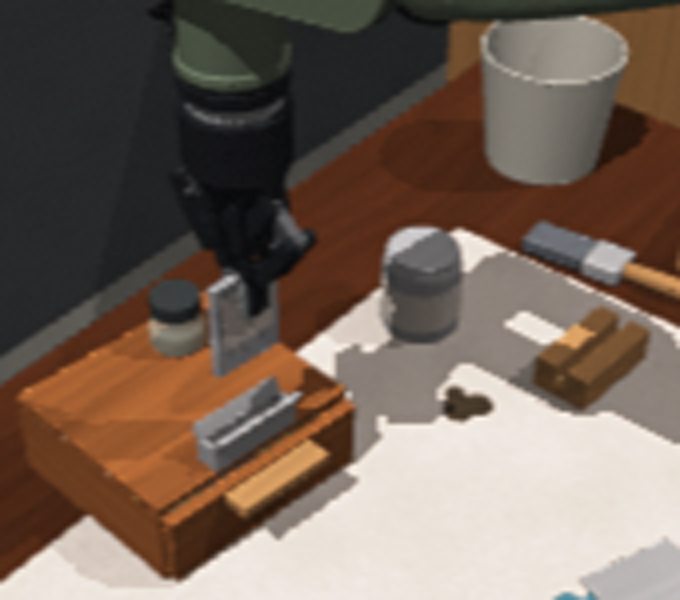

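```bash
python3 - <<'E'
from hm import *
c=load('w16'); m=np.array([671.7,3.2,112]); ey=np.array([.118,.993,0]);ex=np.array([.993,-.118,0])
for n,P in [('mouth end+38',m+38*ey),('lip front',m-12*ex+38*ey),('lip back',m+12*ex+38*ey),('pull face L top',np.array([620.6*.993,-620.6*.118,68])+ey*(82.4+45)),('pan front',np.array([644.1*.993,-644.1*.118,70])+ey*182.4)]: print(n,(proj(c,P)*1.5).round(0))
A,b=holder(c['state'])
for x in(-4,4):
  for y in (-30,30):
    for z in (0,80): print(x,y,z,(proj(c,b+A@[x,y,z])*1.5).round(0))
cv2.imwrite('pics/w16q.png',cv2.resize(c['frame'][130:260,210:310],None,fx=4.6,fy=4.6,interpolation=cv2.INTER_CUBIC))
E
```

```text
mouth end+38 [382. 225.]
lip front [362. 225.]
lip back [402. 225.]
pull face L top [317. 203.]
pan front [348. 118.]
-4 -30 0 [371. 370.]
-4 -30 80 [364. 491.]
-4 30 0 [370. 262.]
-4 30 80 [362. 336.]
4 -30 0 [386. 370.]
4 -30 80 [387. 491.]
4 30 0 [386. 263.]
4 30 80 [388. 337.]
```

View pics/w16q.png

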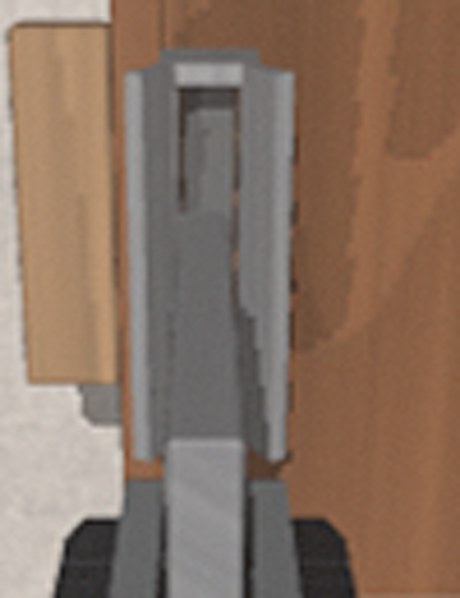

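The drawer edges in this view match the shut prediction to within about 1 px, with nothing touching it, so it stayed shut. The holder's lower edge is seen at u≈255.2 against the channel's middle at u≈255.6, about 0.5 mm off. Descending.

```bash
python3 -m pendant '[[0.0005,0,-0.02,0,1],[0.0005,0,-0.04,0,1],[0.0005,0,-0.048,0,1],[0.0005,0,-0.048,0,1],[0.0005,0,-0.048,0,1]]'
python3 hm.py; python3 - <<'E'
from h import *
c=grab('wrist','w17')
cv2.imwrite('pics/w17q.png',cv2.resize(c['frame'][130:330,190:320],None,fx=3,fy=3,interpolation=cv2.INTER_CUBIC))
E
```

```text
t: 20.1
eef_pos: [672.0, 3.9, 334.0]
eef_rot: [0.081, 1.57, -0.11]
ft_force: [0.3, 0.8, -0.6]
grip_width: 7.4
holder bottom [670.9   1.8 116.3] to mouth [ 0.8  1.4 -4.3]
[[0.993, 0.121, -0.003], [-0.121, 0.993, 0.003], [0.004, -0.003, 1.0]] yaw -6.927646987280116
[ 0.26553503  0.78622347 -0.61742294]
```

View pics/w17q.png

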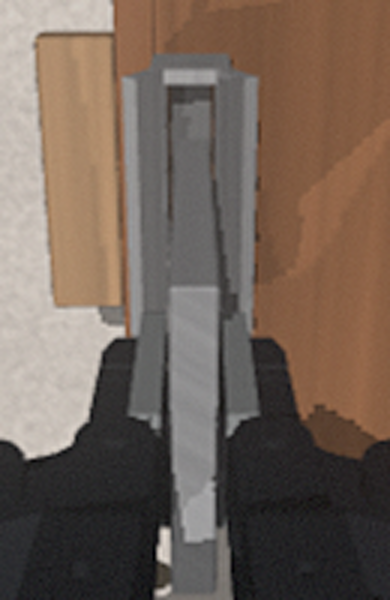

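The holder's lower edge (mid 190.5) is centred on the mouth (mid 190.5). Inserting.

```bash
python3 -m pendant '[[0,0.0007,-0.006,0,1],[0,0.0014,-0.012,0,1],[0,0.0014,-0.017,0,1],[0,0.0014,-0.021,0,1],[0,0.0014,-0.021,0,1]]'; python3 hm.py
```

```text
t: 20.65
eef_pos: [671.8, 5.6, 312.4]
eef_rot: [0.08, 1.571, -0.109]
ft_force: [-0.6, 0.0, -1.0]
grip_width: 7.4
holder bottom [670.5   3.5  94.7] to mouth [ 1.2 -0.3 17.3]
[[0.993, 0.12, -0.002], [-0.12, 0.993, 0.003], [0.003, -0.003, 1.0]] yaw -6.903264185580909
[-0.55634441  0.01102594 -1.01096007]
```

```bash
python3 -m pendant '[[0,0,-0.002,0,1],[0,0,-0.004,0,1],[0,0,-0.006,0,1],[0,0,-0.008,0,1],[0,0,-0.008,0,1]]' 90; python3 hm.py|head -1; python3 -m pendant '[[0,0,-0.001,0,1],[0,0,-0.002,0,1],[0,0,-0.003,0,1],[0,0,-0.003,0,1]]';  python3 hm.py|head -1
```

```text
t: 21.15
eef_pos: [672.0, 5.6, 305.2]
eef_rot: [0.08, 1.571, -0.109]
ft_force: [-1.9, 0.4, 5.5]
grip_width: 7.7
holder bottom [670.8   3.4  87.5] to mouth [ 0.9 -0.2 24.5]
t: 21.55
eef_pos: [672.0, 5.6, 303.5]
eef_rot: [0.08, 1.57, -0.109]
ft_force: [-2.3, -0.2, 6.3]
grip_width: 6.8
holder bottom [671.    3.4  85.8] to mouth [ 0.7 -0.2 26.2]
```

```bash
for i in 1; do python3 -m pendant '[[0,0,-0.001,0,1],[0,0,-0.002,0,1],[0,0,-0.003,0,1],[0,0,-0.003,0,1]]'; done; python3 hm.py|head -1;python3 -m pendant '[[0,0,-0.001,0,1],[0,0,-0.002,0,1],[0,0,-0.003,0,1],[0,0,-0.003,0,1]]'; python3 hm.py|head -1
```

```text
t: 21.95
eef_pos: [672.1, 5.6, 302.1]
eef_rot: [0.08, 1.569, -0.109]
ft_force: [-3.5, 0.1, 7.8]
grip_width: 6.8
holder bottom [671.3   3.4  84.4] to mouth [ 0.4 -0.2 27.6]
t: 22.35
eef_pos: [672.3, 5.6, 301.7]
eef_rot: [0.08, 1.568, -0.109]
ft_force: [-4.5, -0.3, 11.3]
grip_width: 6.8
holder bottom [671.7   3.4  84. ] to mouth [-0.  -0.2 28. ]
```

```bash
python3 -m pendant '[[0,0,-0.002,0,1],[0,0,-0.004,0,1],[0,0,-0.006,0,1],[0,0,-0.006,0,1],[0,0,-0.006,0,1]]'; python3 hm.py
python3 - <<'E'
from h import *
c=grab('wrist','w18');c=grab('side','s18')
a=cv2.resize(c['frame'][80:230,180:350],None,fx=4,fy=4,interpolation=cv2.INTER_CUBIC); cv2.imwrite('pics/s18z.png',a)
E
```

```text
t: 22.85
eef_pos: [672.6, 5.7, 301.6]
eef_rot: [0.079, 1.566, -0.11]
ft_force: [-9.9, 1.0, 22.5]
grip_width: 6.9
holder bottom [672.5   3.3  83.9] to mouth [-0.8 -0.1 28.1]
[[0.993, 0.12, -0.008], [-0.12, 0.993, 0.004], [0.008, -0.003, 1.0]] yaw -6.88324073374732
[-9.86050544  1.01378085 22.46396757]
```

View pics/w18.png

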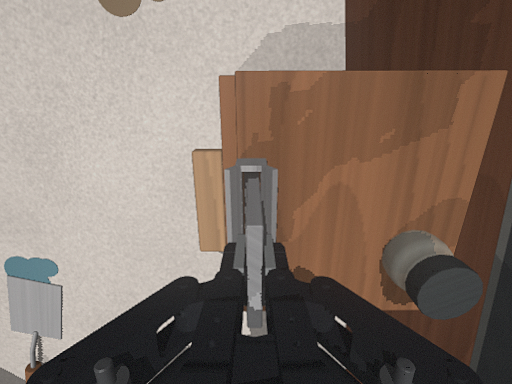

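View pics/s18z.png

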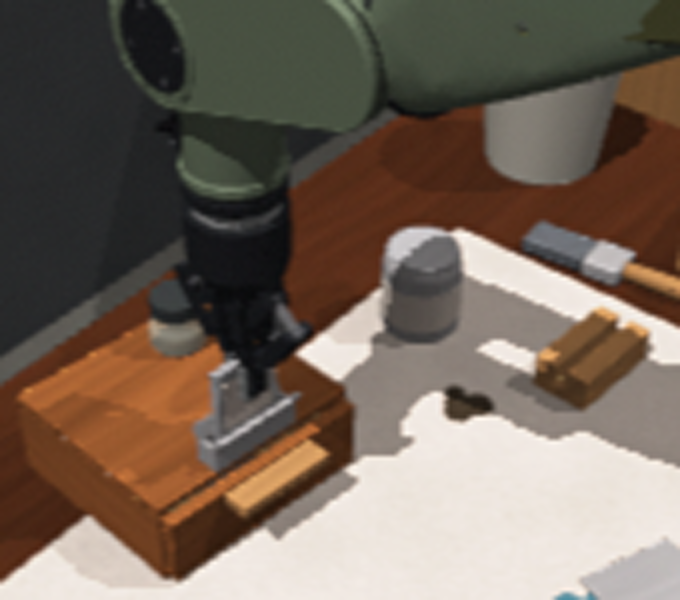

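```bash
python3 hm.py|head -1; python3 - <<'E'
from h import *
c=grab('top','t19'); s=robot.read_state(); print(s['t'],s['eef_pos'].round(1),s['ft_force'].round(1),s['grip_width'])
cv2.imwrite('pics/t19z.png',cv2.resize(c['frame'][100:275,110:390],None,fx=2.8,fy=2.8,interpolation=cv2.INTER_CUBIC))
E
```

```text
holder bottom [672.5   3.3  83.9] to mouth [-0.8 -0.1 28.1]
23.0 [672.6   5.7 301.6] [-9.1  0.3 21.8] 6.710407108477667
```

View pics/t19z.png

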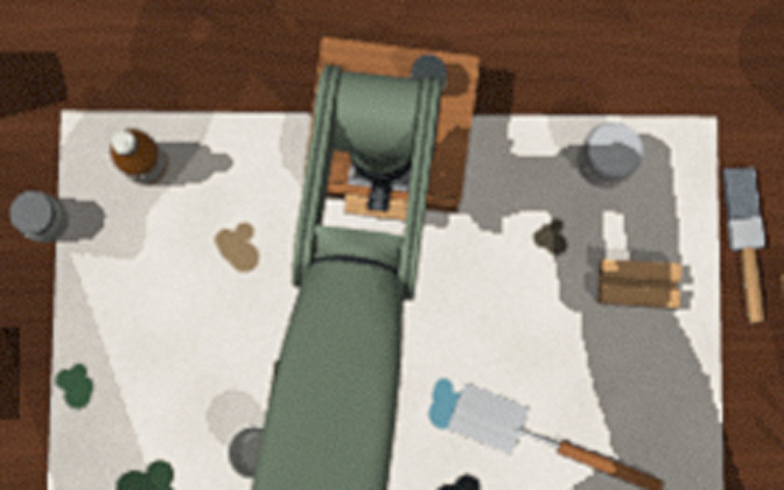

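The bottle, the jars, the big tin, the tools and the visible edge of the cup are where they were. The force is steady at about 22 N, so I'm handing in.

```bash
python3 -c "
from plant import robot
print(robot.finish_job())"
```

```text
the job is handed in; nothing more can be done
None
```

The job is done and handed in at about 23 s of the 72 s allowed; the hand-in reported no verdict.

- **Tin:** it stood upright on the drawer floor, clear of the front panel, when I let go. I could not see it again once the drawer was shut.
- **Drawer:** I pushed it about 112 mm by its pull until it met a stop at about 20 N. Afterwards the front and pull matched the fully shut position to within about 1 px. One check from a steep view, at the edge of a picture, read 2 mm off, which I put down to the view.
- **Label holder:** I took it from the rack and pushed it down behind the lip. Its lower edge is 28.1 mm below the mouth, against 28 mm for fully home. A further 6 mm of commanded push moved it only 0.1 mm, so it is on the stop. It showed no slip in the grip.
- **Last state:** the gripper still holds the holder down with a steady 22 N. There is also about 9 N sideways against the channel wall, and I left that as it was.
- **Other things:** in the last top view the bottle, jars, large tin and tools were where they started. The arm hid part of the cup, but the part I could see had not moved.

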